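Lock out the bench turntable, clear the forgotten spanner, reset the stop

TASK

A spanner has been left on the faceplate of the motor-driven bench turntable. First push the large mushroom stop button on the control station down until it locks and let go of it; then lift the spanner off and lay it (do not drop it) flat in the empty tool tray, and only when it lies there turn the mushroom head clockwise so that it unlocks and springs fully up again. Do not touch the spanner unless the stop is locked down, and do not knock or shove the grease jar and the oil can that stand beside the turntable.

Things in the scene. Friction and masses are not known exactly. Their poses are not given: they have to be found in the camera images.
- station: control station fixed to the bench: grey metal box 200 x 120 x 70 mm (x, y, z). Origin: centre of its underside; its top face is at 70 mm. The mushroom stands on the top at x = +45 mm, y = 0; at x = -65 mm there is a small fixed dial (40 mm across, 25 mm tall), at x = -18 mm, y = +-30 mm two low fixed studs 5 mm tall: none of them is needed
- stop_top (a point): centre of the top of the mushroom head. The head is round, black, 58 mm across, with an upright fluted side 14 mm tall; up, its top is 59 mm above the box, its side reaches from 36 to 50 mm and its underside lies 32 mm above the box (all 9 mm lower when locked); below it is a stem 26 mm across. Axis vertical. The head may be gripped across its side from any direction, from above
- stop_press (a joint): how far the mushroom is down, m: 0 fully up, 0.013 the bottom stop. Pushing it takes 3 N rising to about 8 N near 4 mm (a force stop of 5 N is too early), then a catch snaps over at about 5 mm. Pushed to 10 mm or deeper and let go, it stays locked at about 0.009; let go short of the catch it springs back. The catch lets go only by turning the head
- stop_turn (a joint): turn of the mushroom head, rad: 0 at rest, clockwise seen from above up to a stop at 0.9. A light spring (0.06 to 0.2 N m) turns it back to 0 within a second. Beyond about 0.5 the catch is free, and a spring of 3 to 4 N raises the head 9 mm once the fingers let it: turn to 0.8, then open the fingers. Let go too early it turns back, still locked
- turntable: bench turntable fixed to the bench: grey base 170 x 170 x 65 mm, round steel faceplate 200 mm across whose flat top is 100 mm above the bench; it does not turn during the task. Origin: centre of the underside, on the faceplate's axis
- spanner: steel open-ended spanner, about 190 mm long, 0.15 to 0.4 kg, lying flat near the centre of the faceplate. Origin: middle of its length on the underside; x along the spanner, z up. Shaft 18 mm wide (y) for x = -45 to +45 mm, from 1 to 11 mm above the origin; jaws at the ends 40 mm (+x) and 34 mm (-x) wide, 12 mm thick
- spanner_end_a (a point): tip of the spanner's wide end, 90 mm along +x from its middle, 6 mm above the underside
- spanner_end_b (a point): tip of the spanner's narrow end, 90 mm along -x from its middle, 6 mm above the underside
- tray: open empty steel tool tray fixed to the bench, 280 (x) x 150 (y) x 35 mm outside, walls and floor 4 mm thick. Origin: centre of the underside; x along its long side. The spanner lies flat in it lengthwise
- oil_can: bystander, leave alone: squat oil can with a thin upright spout, 76 mm across, 150 mm tall (origin: centre of its underside), standing beside the turntable on its far side
- grease_jar: bystander, leave alone: closed jar, 72 mm across, 80 mm tall (origin: centre of its underside), standing beside the turntable on its far side

How it is judged:
On the way, in this order (a step that is already met when the one before it is completed fails the run):
1. the mushroom is locked down (over 6 mm) and nothing touches it (value of joint stop_press above 0.006 m and contact force between each of the arm, the fingers and stop_press below 0.1 N), for 0.3 s.
2. the spanner lies flat in the tray, let go and at rest, with the stop still locked down (value of joint stop_press above 0.006 m and x of spanner in the frame of tray between -0.06 and 0.06 m and y of spanner_end_a in the frame of tray between -0.071 and 0.071 m and y of spanner_end_b in the frame of tray between -0.071 and 0.071 m and z of each of spanner_end_a, spanner_end_b in the frame of tray below 0.018 m and linear speed of spanner below 0.02 m/s and contact force between the fingers and spanner below 0.1 N), for 0.3 s.
At the end, for the whole second after the job is handed in: The mushroom is fully up (within 2 mm) and its head has turned back (within 0.15 rad); the spanner lies flat inside the tray (both ends within the long walls and less than 18 mm above the tray's underside, its middle within 60 mm of the tray's middle lengthwise), released and at rest (value of joint stop_press below 0.002 m and value of joint stop_turn below 0.15 rad and x of spanner in the frame of tray between -0.06 and 0.06 m and y of spanner_end_a in the frame of tray between -0.071 and 0.071 m and y of spanner_end_b in the frame of tray between -0.071 and 0.071 m and z of each of spanner_end_a, spanner_end_b in the frame of tray below 0.018 m and linear speed of spanner below 0.02 m/s and contact force between the fingers and spanner below 0.1 N); the robot touches nothing.
It fails at once if the spanner is touched while the stop is not locked down (value of joint stop_press below 0.005 m and contact force between any of the fingers, the arm and spanner above 0.5 N).
It fails at once if the spanner is dropped (falls free faster than 0.9 m/s, a drop of 4 cm) (linear speed of spanner above 0.9 m/s and contact force between the fingers and spanner below 0.05 N).
It fails at once if the grease jar or the oil can is disturbed (moved over 30 mm) (distance of any of grease_jar, oil_can from where it was at the start of the episode above 0.03 m).
It also fails if it takes over 72 s, if anything falls off the work surface, if the arm or the gripper's body presses on something with over 40 N, if the wrist force passes 120 N, or if a joint passes its speed limit or range.

ROBOT

A 6-joint arm with a two-finger parallel gripper is mounted at the origin on the work surface. World frame = base frame: x ahead of the robot, y to its left, z up, the work surface at z = 0. Lengths are in m, angles in rad, forces in N, time in s.
With the tool pointing down it reaches from about 0.325 to 0.9 m from the base axis. Payload 6.1 kg.
Tool frame: the origin (TCP) lies midway between the tips of the shut fingers; the grasp point (between the pads) lies 19 mm behind it; z points along the fingers, y is the line along which they close (so a half turn about z gives the same grasp; the last joint's range is limited). The gripper opens to 85 mm and grips with 20 to 120 N. Pads are 22 mm wide; open, the fingers measure 114 mm over their backs; the gripper's body (76 mm by 85 mm) begins 54 mm behind the grasp point. The pads swing forward as they close: fully open they stand 13 mm farther back than shut.
Start: joints at [1.035, 0.22, 1.526, -0, 1.395, -0.126], TCP at [0.249, 0.573, 0.231] pointing down, gripper open.
Joint ranges: [-2.98, 2.98], [-0.91, 2.08], [0.09, 2.57], [-1.24, 4.39], [0.2, 2.65], [-2.68, 2.68]. Speed limits (rad/s): [2.57, 2.57, 3.01, 3.14, 3.14, 3.14].

INTERFACE

Orientations are given as [roll, pitch, yaw] about the fixed x, y, z axes, in that order (R = Rz(yaw) Ry(pitch) Rx(roll)).
In Python, from plant import manip, kin, eyes, finder, monitor gives the robot as it stands. Calls block until the motion is done:
- manip.movep(position, orientation): joint-space move of the TCP to a pose.
- manip.move_l(position, feed=0.15, rotation=None, max_force=None): straight line of the TCP; rotation=None keeps the orientation; feed is the mean speed in m/s. With max_force (N) it stops when the force on the tool has changed by that much, and returns True; else False.
- manip.set_joints(angles): joint-space move.
- manip.gripper_to(opening, f_grip=None): finger opening in m; f_grip is the grip in N (None keeps the last); returns when the fingers have stopped.
- manip.hold(seconds).
- kin.inverse_kinematics(position, orientation): joint angles nearest the present ones, or None.
- eyes.get_image(name): name is "scene" or "top" or "wrist"; returns (picture, depth): 480x640x3 uint8, red, green, blue; 480x640 float32, m along the optical axis (not along the pixel's ray), 0 where there is no reading.
- eyes.get_calibration(name): a dict with "intrinsics" (3x3 intrinsics, pixels), "world_from_camera" (4x4, takes a point from camera to world coordinates). Camera axes: x right, y down, z forward; pixel columns grow to the right and rows downward; lengths in m; the calibration is good to about 2 mm. A picture is of the moment at which its call begins: read the wrist's pose just before it. get_calibration takes no time and is no camera call; for the wrist camera it gives the pose at the moment of the call.
A pose or a line that the arm cannot do raises manip.Unreachable and nothing moves.
- manip.job_done(): hands the job in; it is judged then, once.
Trained networks look in the newest picture that a camera, given by its name, has taken for a name from the list of things; names that differ only in an ending like _2 or _b are one class to them, and where a whole thing is asked for, a point or a joint stands for the part that bears it (a point fixed in the world has none). Each returns a list of dicts, best first, with "confidence" (0 to 1); they miss things now and then, are a little off and sometimes report something else, mostly with a low value. They report only what shows in the picture. A call takes as long as a camera call.
- finder.silhouettes(target, camera): "region" (480x640 bool, what is visible of it) and "uv" ([column, row] in pixels, amid what is visible of it).
Readings, each from a call of its own:
- monitor.read_time_s(): time.
- monitor.read_q(): joint angles.
- monitor.read_joint_velocities(): joint speeds.
- monitor.read_joint_torque(): joint torques, N m.
- monitor.read_eef_pos(): TCP position.
- monitor.read_tcp_rot(): TCP orientation.
- monitor.read_ft_force(): force on the tool from outside, world axes, zero at the start.
- monitor.read_torque(): the same for the moment, N m.
- monitor.read_opening(): finger opening in m.
- monitor.read_grasp_force(): force on a finger pad.
Only numpy, scipy, OpenCV 4.12 (cv2) and the standard library are available. Lean on these libraries where they do the work, as an engineer would, in place of code of your own. Each camera call takes 0.05 s, during which the arm holds its last target. There are 200 camera calls.

## Working session

There is one attempt and no reset: what is moved stays moved. The work goes in short steps, each a Python script; the robot and the scene stay as the last script left them, time stands still between calls to the robot, and variables do not carry over. Pictures are saved under pics/ and viewed, at most 10 in all, crops included, and the job is handed in when it is done.

```bash
ls; mkdir -p pics; cat > h.py <<'E'
import numpy as np, cv2
from plant import manip, kin, eyes, finder, monitor
def cloud(cam, depth, cal):
    K=np.array(cal["intrinsics"]);T=np.array(cal["world_from_camera"])
    v,u=np.mgrid[:480,:640]
    p=np.stack([(u-K[0,2])/K[0,0]*depth,(v-K[1,2])/K[1,1]*depth,depth],-1)
    return p@T[:3,:3].T+T[:3,3]
def snap(cam,fn=None):
    cal=eyes.get_calibration(cam); im,d=eyes.get_image(cam)
    if fn: cv2.imwrite("pics/"+fn,im[:,:,::-1])
    P=cloud(cam,d,cal); P[d==0]=np.nan
    return im,d,P,cal
E
python3 - <<'E'
from h import *
np.set_printoptions(precision=4,suppress=True)
for cam in ("top","scene"):
    im,d,P,cal=snap(cam,cam+"0.png")
    np.savez(cam+"0.npz",P=P,im=im)
    print(cam,np.array(cal["world_from_camera"]))
    for n in ["station","stop_top","turntable","spanner","tray","oil_can","grease_jar"]:
        for r in finder.silhouettes(n,cam)[:2]:
            m=r["region"]; Q=P[m]; Q=Q[~np.isnan(Q[:,0])]
            print(n,round(r["confidence"],2),r["uv"],m.sum(),np.median(Q,0),Q.min(0),Q.max(0))
            np.save(f"{cam}_{n}.npy",m) if r is not None and r["confidence"]>0.5 else 0
print(monitor.read_time_s(),monitor.read_tcp_rot(),monitor.read_eef_pos())
E
```

```text
pics
plant.py
top [[ 0.0186 -0.9837  0.1786  0.3005]
 [-0.9994 -0.0234 -0.0247  0.0219]
 [ 0.0284 -0.1781 -0.9836  1.3686]
 [ 0.      0.      0.      1.    ]]
station 0.96 [448.8, 258.1] 4142 [ 0.4973 -0.3441  0.0702] [ 0.3903 -0.4603 -0.0075] [ 0.6278 -0.2682  0.1347]
stop_top 0.95 [464.9, 238.0] 451 [ 0.543  -0.3632  0.126 ] [ 0.5164 -0.3959  0.0663] [ 0.5733 -0.3377  0.1347]
turntable 0.69 [301.8, 220.3] 4573 [0.5805 0.0256 0.1   ] [ 0.4748 -0.0798 -0.0061] [0.7179 0.143  0.1169]
tray 0.89 [179.5, 254.4] 6547 [0.5015 0.3461 0.0046] [ 0.3501  0.2372 -0.0068] [0.6521 0.443  0.0425]
tray 0.25 [461.7, 235.6] 469 [ 0.5408 -0.3645  0.1257] [ 0.5153 -0.4154  0.0653] [ 0.5693 -0.3377  0.1347]
oil_can 0.81 [389.3, 192.3] 747 [ 0.6575 -0.1901  0.0607] [ 0.6305 -0.2396 -0.0069] [ 0.7072 -0.1583  0.1538]
oil_can 0.66 [462.7, 234.3] 488 [ 0.5414 -0.3648  0.1255] [ 0.5153 -0.4119  0.0653] [ 0.5832 -0.3377  0.1347]
grease_jar 0.98 [237.0, 188.0] 727 [0.6559 0.1974 0.078 ] [ 0.6284  0.1659 -0.0009] [0.7178 0.2343 0.088 ]
scene [[-0.0925  0.7801 -0.6187  1.3597]
 [ 0.9956  0.0635 -0.0688  0.1082]

[... 286 characters left out ...]
.1339]
turntable 0.72 [138.4, 225.9] 579 [ 0.5523 -0.3644  0.1248] [ 0.5127 -0.3995  0.072 ] [ 0.5743 -0.3392  0.1339]
turntable 0.63 [315.5, 269.7] 6718 [0.6144 0.0317 0.0991] [ 0.4839 -0.0781 -0.0029] [0.6989 0.1443 0.1144]
spanner 0.66 [323.3, 257.6] 1048 [0.5968 0.0451 0.111 ] [ 0.3966  0.0022 -0.0027] [0.678  0.0925 0.1179]
tray 0.8 [458.8, 266.2] 7646 [0.5051 0.3448 0.0051] [ 0.3194  0.2367 -0.0058] [0.6555 0.4435 0.041 ]
oil_can 0.97 [206.7, 301.5] 1310 [ 0.6856 -0.1918  0.0564] [ 0.5946 -0.2475 -0.0001] [ 0.7072 -0.1607  0.1513]
grease_jar 0.89 [394.1, 310.1] 1324 [0.683  0.1976 0.0721] [ 0.6331  0.164  -0.0009] [0.703  0.2355 0.0857]
0.8 [3.1415 0.     2.7318] [0.249  0.5732 0.2313]
```

View pics/top0.png

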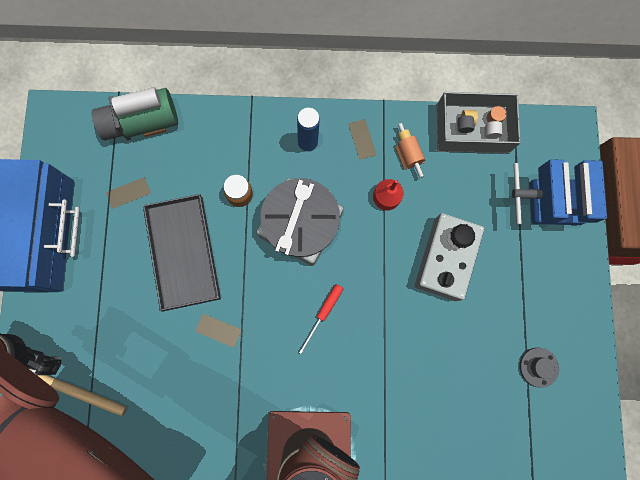

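```bash
python3 - <<'E'
import numpy as np,cv2
for cam in("top","scene"):
    P=np.load(cam+"0.npz")["P"]
    def pts(x0,x1,y0,y1,z0,z1):
        Q=P[~np.isnan(P[...,0])];lo=np.array([x0,y0,z0]);hi=np.array([x1,y1,z1])
        return Q[((Q>lo)&(Q<hi)).all(1)]
    R=lambda Q:cv2.minAreaRect(Q[:,:2].astype(np.float32))
    print(cam)
    s=pts(.45,.72,-.07,.14,.1055,.125); print("span",len(s),s.mean(0),R(s))
    h=pts(.5,.6,-.42,-.32,.12,.14); print("head",len(h),h.mean(0),cv2.minEnclosingCircle(h[:,:2].astype(np.float32)),np.sort(h[:,2])[-20:])
    b=pts(.35,.66,-.48,-.24,.064,.076); print("box",R(b))
    t=pts(.3,.68,.2,.48,.03,.042); print("tray",R(t))
    f=pts(.4,.6,.3,.4,-.01,.02);print("floor",np.median(f,0))
    tt=pts(.45,.75,-.1,.16,.09,.104);print("plate",cv2.minEnclosingCircle(tt[:,:2].astype(np.float32)))
E
```

```text
top
span 819 [0.58600633 0.04652871 0.11125975] ((0.582453191280365, 0.03945236653089523), (0.18813253939151764, 0.18433700501918793), 6.939498424530029)
head 388 [ 0.54343265 -0.36631042  0.1265269 ] ((0.5441141724586487, -0.3664313554763794), 0.029632072895765305) [0.13157622 0.13164816 0.13165962 0.13173152 0.13178547 0.13201003
 0.13205697 0.13226494 0.13239521 0.13251257 0.13253364 0.13273439
 0.13290577 0.13327476 0.13327925 0.13385741 0.13405629 0.13448399
 0.13455861 0.13465236]
box ((0.5008534789085388, -0.3533674478530884), (0.12091434001922607, 0.19990727305412292), 72.57125091552734)
tray ((0.5130082964897156, 0.29809868335723877), (0.2810310125350952, 0.24203240871429443), 13.334843635559082)
floor [0.49797627 0.35034647 0.00394906]
plate ((0.5863333344459534, 0.035890962928533554), 0.10044832527637482)
scene
span 920 [0.59157169 0.04502122 0.11127712] ((0.5792307257652283, 0.021230414509773254), (0.13087445497512817, 0.1914169192314148), 81.42121887207031)
head 420 [ 0.5472967  -0.36706429  0.12618846] ((0.5437681674957275, -0.3688616156578064), 0.030672164633870125) [0.13079797 0.13080986 0.13084187 0.13096326 0.13104597 0.13117461
 0.1312253  0.13136655 0.13146148 0.13162843 0.13191725 0.13198122
 0.13202626 0.13225907 0.13233168 0.13244535 0.13258228 0.13267895
 0.13343756 0.13390547]
box ((0.5018062591552734, -0.35573703050613403), (0.12278861552476883, 0.2030526101589203), 72.4548568725586)
tray ((0.5126403570175171, 0.30710569024086), (0.2905751168727875, 0.22250913083553314), 13.08812427520752)
floor [0.50573544 0.35038161 0.00393907]
plate ((0.5849810838699341, 0.03299184516072273), 0.10207635909318924)
```

The top view shows the station at right with the mushroom at about (462,236) and the spanner on the plate from (302,187) to (285,250). The tray is at (182,252), the jar at (237,188) and the can at (388,193). Next I move above the mushroom, look with the wrist camera and refine the poses.

```bash
python3 - <<'E'
from h import *
np.set_printoptions(precision=4,suppress=True)
# offline refinement from saved clouds
for cam in("top","scene"):
    z=np.load(cam+"0.npz");P=z["P"];im=z["im"].astype(int)
    c=np.array([.5855,.0355])
    m=(np.hypot(P[...,0]-c[0],P[...,1]-c[1])<.11)&(P[...,2]>.106)&(P[...,2]<.12)
    n,l,s,_=cv2.connectedComponentsWithStats(m.astype(np.uint8)); k=1+np.argmax(s[1:,4])
    Q=P[l==k]; r=cv2.minAreaRect(Q[:,:2].astype(np.float32)); b=cv2.boxPoints(r); print(cam,"span",len(Q),r,b.tolist())
    m=(P[...,2]>.029)&(P[...,2]<.042)&(P[...,0]>.32)&(P[...,0]<.68)&(P[...,1]>.22)&(P[...,1]<.46)
    n,l,s,_=cv2.connectedComponentsWithStats(m.astype(np.uint8)); 
    for k in np.argsort(-s[1:,4])[:2]+1: print("tray",s[k],cv2.minAreaRect(P[l==k][:,:2].astype(np.float32)))
print(manip.movep([.544,-.367,.30],[np.pi,0,.978]))
manip.gripper_to(0.0)
im,d,P,cal=snap("wrist","w_head.png"); np.savez("w_head.npz",P=P,im=im)
for r in finder.silhouettes("stop_top","wrist")[:2]:
    Q=P[r["region"]];Q=Q[Q[:,2]>.105]; print(r["confidence"],r["uv"],cv2.minEnclosingCircle(Q[:,:2].astype(np.float32)),np.percentile(Q[:,2],[5,50,99]))
print(monitor.read_time_s(),monitor.read_eef_pos(),monitor.read_ft_force(),monitor.read_q())
E
```

```text
top span 728 ((0.5826857686042786, 0.050233472138643265), (0.040114641189575195, 0.1906321942806244), 72.19248962402344) [[0.48580238223075867, 0.06028669327497482], [0.6673012971878052, 0.0019875336438417435], [0.6795691251754761, 0.04018025100231171], [0.49807024002075195, 0.09847941249608994]]
tray [143 194  76 117 606] ((0.5025497674942017, 0.34225231409072876), (0.28107762336730957, 0.151605024933815), 13.226677894592285)
tray [227 199   4   4   4] ((0.6382330060005188, 0.22419454157352448), (0.008371423929929733, 0.0003004659665748477), 50.74800109863281)
scene span 891 ((0.5818538069725037, 0.04993823170661926), (0.04114310070872307, 0.1935739368200302), 71.45958709716797) [[0.48354893922805786, 0.06121004372835159], [0.6670762896537781, -0.00034133531153202057], [0.6801586747169495, 0.03866641968488693], [0.49663132429122925, 0.1002177968621254]]
tray [412 207 100 107 836] ((0.501594603061676, 0.34038054943084717), (0.28572776913642883, 0.15268553793430328), 13.088122367858887)
tray [412 317   1   1   1] ((0.6759143471717834, 0.2334439754486084), (0.0, 0.0), 0.0)
False
0.7 [319.9, 221.7] ((0.5407302379608154, -0.3673740327358246), 0.030222373083233833) [0.1191 0.1259 0.1288]
5.1083 [ 0.544 -0.367  0.3  ] [0.0011 0.6272 0.1832] [-0.7136  0.2615  1.3503 -0.      1.5298 -0.1208]
```

View pics/w_head.png

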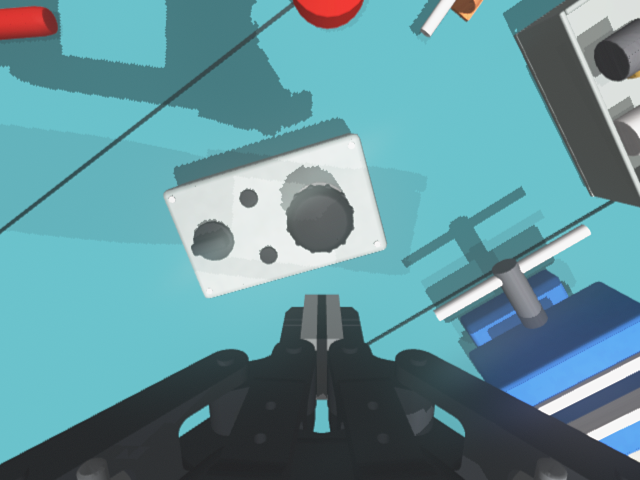

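The wrist view shows the mushroom at (320,218), ahead of the shut fingertips. Both cameras agree on its position, about (0.5425, -0.367). I'll press it now.

```bash
python3 - <<'E'
from h import *
np.set_printoptions(precision=4,suppress=True)
c=[.5425,-.367]
manip.move_l(c+[.145],feed=.15)
print(manip.move_l(c+[.112],feed=.02,max_force=22),monitor.read_eef_pos(),monitor.read_ft_force())
manip.move_l(c+[.15],feed=.1)
manip.move_l(c+[.28],feed=.2)
im,d,P,cal=snap("wrist")
for r in finder.silhouettes("stop_top","wrist")[:2]:
    Q=P[r["region"]];Q=Q[Q[:,2]>.098]; print(r["confidence"],r["uv"],cv2.minEnclosingCircle(Q[:,:2].astype(np.float32)),np.percentile(Q[:,2],[5,50,99]))
print(monitor.read_time_s(),monitor.read_ft_force())
E
```

```text
False [ 0.5433 -0.3677  0.1154] [-4.7926  3.7185 17.949 ]
0.68 [322.8, 225.3] ((0.5407283306121826, -0.3678983449935913), 0.030485382303595543) [0.1102 0.1171 0.12  ]
9.525 [ 0.698  -0.0935 -0.2639]
```

```bash
python3 - <<'E'
from h import *
np.set_printoptions(precision=4,suppress=True)
manip.movep([.582,.050,.27],[np.pi,0,2.827])
manip.gripper_to(0.045,f_grip=70)
im,d,P,cal=snap("wrist","w_sp.png")
m=(np.hypot(P[...,0]-.5855,P[...,1]-.0355)<.115)&(P[...,2]>.106)&(P[...,2]<.12)
n,l,s,_=cv2.connectedComponentsWithStats(m.astype(np.uint8)); k=1+np.argmax(s[1:,4])
Q=P[l==k]; r=cv2.minAreaRect(Q[:,:2].astype(np.float32)); print(len(Q),r,np.percentile(Q[:,2],[5,50,95]))
a=np.array([np.cos(-.315),np.sin(-.315)]);nn=np.array([-a[1],a[0]]);D=Q[:,:2]-[.582,.05]
s,t=D@a,D@nn
for x in np.arange(-.09,.1,.02):
    w=abs(s-x)<.01
    if w.sum()>5: print(round(x,2),np.percentile(t[w],[1,99]))
print(monitor.read_time_s(),monitor.read_eef_pos(),monitor.read_ft_force(),monitor.read_q())
E
```

```text
7036 ((0.5796296000480652, 0.051121506839990616), (0.0399252250790596, 0.18959946930408478), 71.9705581665039) [0.1093 0.1109 0.1123]
-0.09 [-0.0181  0.0158]
-0.07 [-0.0171  0.0152]
-0.05 [-0.0133  0.0116]
-0.03 [-0.0091  0.0082]
-0.01 [-0.0093  0.0083]
0.01 [-0.0087  0.0085]
0.03 [-0.0088  0.0087]
0.05 [-0.0175  0.018 ]
0.07 [-0.0192  0.02  ]
0.09 [-0.0195  0.0203]
11.625 [0.582  0.0499 0.27  ] [-0.5349 -0.3114  0.7889] [-0.0494  0.1002  1.589   0.      1.4524 -1.3055]
```

View pics/w_sp.png

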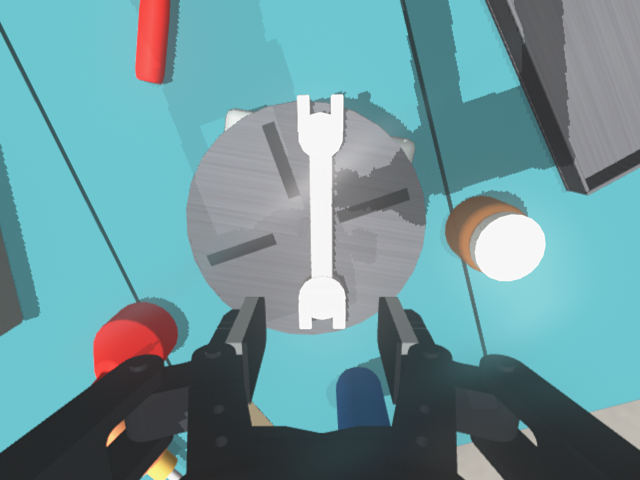

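The wrist view shows the spanner running from (320,95) to (320,328), midway between the open fingers and parallel to the pads. The jar at (505,245) and the can at (135,345) are well clear, so I'll grasp it.

```bash
python3 - <<'E'
from h import *
np.set_printoptions(precision=4,suppress=True)
c=[.581,.0503]
manip.move_l(c+[.15],feed=.15)
manip.gripper_to(0.036)
print(manip.move_l(c+[.1025],feed=.04,max_force=12),monitor.read_eef_pos(),monitor.read_ft_force())
manip.gripper_to(0.0,f_grip=80)
print(monitor.read_opening(),monitor.read_grasp_force(),monitor.read_ft_force())
manip.move_l(c+[.115],feed=.03)
manip.move_l(c+[.21],feed=.1)
print(monitor.read_opening(),monitor.read_grasp_force(),monitor.read_ft_force(),monitor.read_torque())
im,d,P,cal=snap("scene","s_lift.png")
t=np.array([.502,.341]); 
m=(np.hypot(P[...,0]-c[0],P[...,1]-c[1])<.12)&(P[...,2]>.19)&(P[...,2]<.24)&(im.min(-1)>150)
Q=P[m]; print(m.sum(), Q.min(0),Q.max(0))
print(monitor.read_time_s())
E
```

```text
False [0.5813 0.0503 0.1029] [-0.0796  0.4399 -0.6922]
0.015590422215237817 78.97693634033203 [-1.8723  0.0094  3.328 ]
0.015456997163773037 78.25192451477051 [-0.2598  0.5358 -3.0178] [-0.045   0.0742 -0.0173]
522 [0.498  0.0024 0.2099] [0.6761 0.0913 0.2227]
16.1917
```

View pics/s_lift.png

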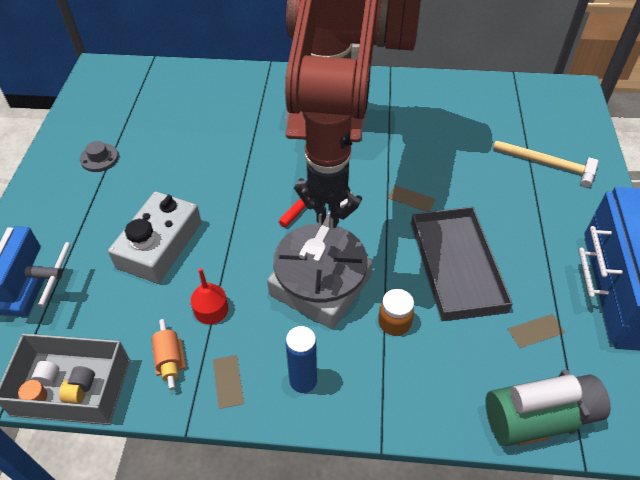

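The scene view shows the spanner level in the fingers at (316,240), clear of the plate. The tray at (460,262) is empty. Next I carry it over and lay it down.

```bash
python3 - <<'E'
from h import *
np.set_printoptions(precision=4,suppress=True)
t=[.502,.341]
manip.movep(t+[.20],[np.pi,0,3.371])
print(monitor.read_opening(),monitor.read_ft_force())
manip.move_l(t+[.03],feed=.12)
print(manip.move_l(t+[.005],feed=.02,max_force=8),monitor.read_eef_pos(),monitor.read_ft_force())
manip.gripper_to(0.045); manip.hold(.2)
manip.move_l(t+[.06],feed=.08)
manip.move_l(t+[.25],feed=.2); 
im,d,P,cal=snap("wrist","w_tray.png")
a=np.array([np.cos(.2295),np.sin(.2295)]);nn=np.array([-a[1],a[0]])
D=P[...,:2]-t; s,tt=D@a,D@nn
m=(abs(s)<.13)&(abs(tt)<.066)&(im.min(-1)>150); n,l,S,_=cv2.connectedComponentsWithStats(m.astype(np.uint8)); m=l==1+np.argmax(S[1:,4])
print(m.sum(),s[m].min(),s[m].max(),tt[m].min(),tt[m].max(),np.percentile(P[m][:,2],[2,50,98]),np.polyfit(s[m],P[m][:,2],1))
print(monitor.read_time_s())
E
```

```text
0.015100933526600222 [-0.328  -0.2052 -1.1517]
True [0.5019 0.3409 0.0072] [-0.5369  0.6198  4.8372]
29707 -0.1299947554896303 0.12998462550313802 -0.06043894492604062 0.06599916581786683 [0.0018 0.0035 0.0159] [0.0005 0.0051]
22.525
```

View pics/w_tray.png

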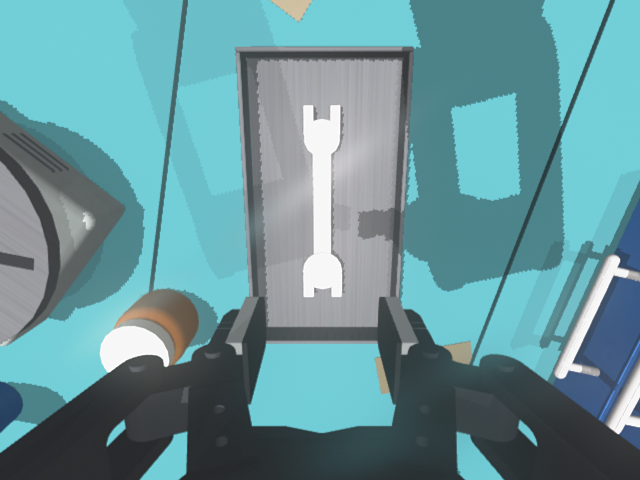

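The wrist view shows the spanner lying flat and centred in the tray, from (322,105) to (322,297), and let go. Now I unlock the mushroom.

```bash
python3 - <<'E'
from h import *
np.set_printoptions(precision=4,suppress=True)
c=[.5425,-.367]; y0=1.38
manip.movep([.502,.341,.30],[np.pi,0,3.371])
manip.movep(c+[.26],[np.pi,0,y0])
manip.gripper_to(0.085,f_grip=50)
manip.move_l(c+[.15],feed=.15)
print(manip.move_l(c+[.088],feed=.05,max_force=10),monitor.read_eef_pos(),monitor.read_ft_force())
manip.gripper_to(0.05)
f=monitor.read_ft_force(); print(monitor.read_opening(),monitor.read_grasp_force(),f,monitor.read_time_s())
E
```

```text
False [ 0.5428 -0.3673  0.0885] [-0.2308  0.6508 -0.4041]
0.05570303728583511 52.106882372754626 [-3.0738  1.0467  2.809 ] 28.4833
```

Gripped with almost no side load; turning.

```bash
python3 - <<'E'
from h import *
np.set_printoptions(precision=4,suppress=True)
c=[.5425,-.367]; y0=1.38
for y in (.2,.4,.6,.83):
    manip.movep(c+[.088],[np.pi,0,y0-y]); print(y,monitor.read_torque(),monitor.read_ft_force())
print(monitor.read_tcp_rot(),monitor.read_opening())
manip.gripper_to(0.085); manip.hold(1.2)
manip.move_l(c+[.16],feed=.08); manip.move_l(c+[.30],feed=.2)
im,d,P,cal=snap("wrist","w_end.png")
for r in finder.silhouettes("stop_top","wrist")[:1]:
    Q=P[r["region"]];Q=Q[Q[:,2]>.098]; print(r["confidence"],r["uv"],cv2.minEnclosingCircle(Q[:,:2].astype(np.float32)),np.percentile(Q[:,2],[5,50,99]))
print(monitor.read_time_s(),monitor.read_ft_force())
im,d,P,cal=snap("scene","s_end.png")
for n in("stop_top","oil_can","grease_jar"):
    for r in finder.silhouettes(n,"scene")[:1]: print(n,r["confidence"],np.nanmedian(P[r["region"]],0))
E
```

```text
0.2 [0.0696 0.48   0.0776] [-3.6295  0.1501  2.9363]
0.4 [-0.0966  0.4328  0.0959] [-3.7003  0.3087  3.2298]
0.6 [-0.1681  0.3654  0.0564] [-2.602   0.2061  2.528 ]
0.83 [-0.4598  0.3082  0.2052] [-2.4461 -2.0155  2.9725]
[ 3.1405 -0.      0.5575] 0.055653236290880696
0.72 [320.3, 221.2] ((0.5406355857849121, -0.36750149726867676), 0.0304196085780859) [0.1192 0.1259 0.1287]
33.35 [0.211  0.4355 0.2898]
stop_top 0.66 [ 0.5516 -0.3645  0.1255]
oil_can 0.84 [ 0.6847 -0.1919  0.0564]
grease_jar 0.84 [0.6831 0.1985 0.0728]
```

View pics/s_end.png

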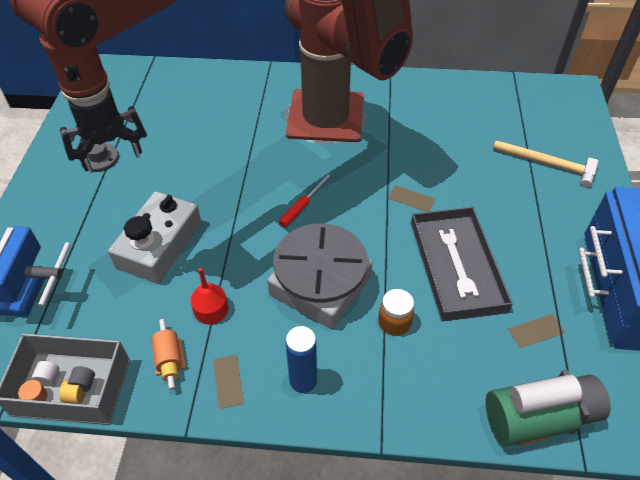

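The scene view shows the mushroom up again at (138,228), its head matching the starting height (99th percentile 0.129 m). The spanner lies in the tray at (458,262), and the jar and can haven't moved.

```bash
python3 -c "
from plant import manip
manip.hold(.3); print(manip.job_done())"
```

```text
the job is handed in; nothing more can be done
None
```

The job is handed in at about 34 s: I locked the stop, laid the spanner flat in the tray, and turned the mushroom so it sprang back up; the last images show the jar and can where they were, but no verdict was returned.

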